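Pack the sample carrier and lock its flaps

TASK

Stand every white sample bottle upright in the carrier, one to a cell, then fold the plain flap down flat and after it the tabbed flap over it. Push the locking bar over the stud, lengthwise along the stud's cross pin, down until the pin is clear above its plate, then give it a quarter turn so that it lies across both flaps and is held under the pin, and let go. Leave the tin, the beaker and the sieve where they stand.

Things in the scene. Friction and masses are not known exactly. Their poses are not given: they have to be found in the camera images.
- carrier: aluminium carrier, 208 (x) by 156 mm, fixed to the bench, 3 x 2 cells of 64 (x) by 72 mm inside. Origin: centre of its underside on the bench. Sides at y = +-76 mm are 90 mm high and carry the flaps; the ends at x = +-102 mm and all dividers (4 mm thick) are only 45 mm high, so fingers that close along its x go down beside a bottle freely.
- cell0 (a point): centre of the floor of cell 0 (6 mm above the bench), at carrier x = +68 mm, y = +38 mm
- cell1 (a point): centre of the floor of cell 1 (6 mm above the bench), at carrier x = +68 mm, y = -38 mm
- cell2 (a point): centre of the floor of cell 2 (6 mm above the bench), at carrier x = 0 mm, y = +38 mm
- cell3 (a point): centre of the floor of cell 3 (6 mm above the bench), at carrier x = 0 mm, y = -38 mm
- cell4 (a point): centre of the floor of cell 4 (6 mm above the bench), at carrier x = -68 mm, y = +38 mm
- cell5 (a point): centre of the floor of cell 5 (6 mm above the bench), at carrier x = -68 mm, y = -38 mm
- stud_pin (a point): centre of the cross pin of the fixed 10 mm stud that rises from the lengthwise divider in the carrier's middle, 108 mm above the bench. The pin is 38 mm long, 8 mm thick and lies along the carrier's x; the stud's rounded end is 12 mm above the pin's centre.
- washer_top (a point): centre of the top of the 22 mm spring washer on the stud, below the pin: 101 mm above the bench, 7 mm above the closed flaps. It yields straight down (3 N to start, 6.5 N when level with the flaps) and springs back.
- flap_plain (a joint): angle of the plain flap on the carrier's +y side: 0 shut, 1.57 upright, starts at 2.1 to 2.5 (leaning outward). 200 mm along the hinge, 75 mm from hinge to free edge, 4 mm thick (90 to 94 mm above the bench when shut), a 48 x 17 mm notch in the middle of its free edge for the stud. Stiff hinge: stays where it is left (0.06 N m to move it, plus its weight of 100 g).
- flap_tab (a joint): angle of the tabbed flap on the carrier's -y side; the same flap and values, with two 16 mm wide, 3 mm thick tabs on its free edge (78 to 94 mm either side of the middle), which reach 13 mm over the plain flap when both are shut.
- flap_plain_edge (a point): middle of the line of the plain flap's free edge, 75 mm from the hinge line, which lies at carrier y = +76 mm, 90 mm above the bench
- flap_tab_edge (a point): middle of the line of the tabbed flap's free edge, 75 mm from its hinge line, which lies at carrier y = -76 mm, 90 mm above the bench
- lock_bar: locking bar: steel plate 80 x 44 x 8 mm with a slot through it and a black bridge handle over it; 110 to 180 g. Origin: centre of its underside; z up, x along it. To fit, its x lies along the carrier's x; pushed down to 94 to 96 mm above the bench (94: on the flaps) it can be turned a quarter, either way, under the pin; the spring washer then holds it up against the pin.
- bar_handle (a point): middle of the bar's bridge handle, 44 mm above the underside: 80 mm long (along the bar's x), 16 mm wide, from 33 to 55 mm above the underside, on a leg 12 mm long at each end; 25 mm free height over the plate
- bar_slot (a point): middle of the slot, at the top of the plate (8 mm above the underside): the slot is 46 mm long (along the bar's x), 16 mm wide, right through
- bottle0: white plastic sample bottle, 80 mm tall, 80 to 170 g, bottom-heavy: body 42 mm in diameter up to 48 mm, above it a grey cap 30 mm in diameter, with a 35 mm rim on its top 3 mm. Grip it by the cap, tips above the shoulder at 48 mm. Origin: centre of its underside; z up its axis. Three to five bottles are there; None if absent.
- bottle1: white plastic sample bottle, 80 mm tall, 80 to 170 g, bottom-heavy: body 42 mm in diameter up to 48 mm, above it a grey cap 30 mm in diameter, with a 35 mm rim on its top 3 mm. Grip it by the cap, tips above the shoulder at 48 mm. Origin: centre of its underside; z up its axis. Three to five bottles are there; None if absent.
- bottle2: white plastic sample bottle, 80 mm tall, 80 to 170 g, bottom-heavy: body 42 mm in diameter up to 48 mm, above it a grey cap 30 mm in diameter, with a 35 mm rim on its top 3 mm. Grip it by the cap, tips above the shoulder at 48 mm. Origin: centre of its underside; z up its axis. Three to five bottles are there; None if absent.
- bottle3: white plastic sample bottle, 80 mm tall, 80 to 170 g, bottom-heavy: body 42 mm in diameter up to 48 mm, above it a grey cap 30 mm in diameter, with a 35 mm rim on its top 3 mm. Grip it by the cap, tips above the shoulder at 48 mm. Origin: centre of its underside; z up its axis. Three to five bottles are there; None if absent.
- bottle4: white plastic sample bottle, 80 mm tall, 80 to 170 g, bottom-heavy: body 42 mm in diameter up to 48 mm, above it a grey cap 30 mm in diameter, with a 35 mm rim on its top 3 mm. Grip it by the cap, tips above the shoulder at 48 mm. Origin: centre of its underside; z up its axis. Three to five bottles are there; None if absent.
- brass_tin: bystander: brass tin, 66 mm in diameter, 45 mm high. Origin: centre of its underside.
- beaker: bystander: clear beaker, 72 mm in diameter, 85 mm high. Origin: centre of its underside.
- sieve: bystander: round steel test sieve, 120 mm in diameter, 51 mm high. Origin: centre of its underside.

How it is judged:
By the outcome, as a careful person would: the job done as asked, in the order asked, and still so for the second after the job is handed in, with the robot touching nothing.
Of bottle0, bottle1, bottle2, bottle3, bottle4 only 3 to 5 are there at a start; the rules pass over those that are not, and their reading is None.
At some moment in a run one of bottle0, bottle1, bottle2, bottle3, bottle4, lock_bar may be knocked a few centimetres aside while the robot is not near it.
Once in a run the grip may slacken for a moment while it holds something.
It also fails if it takes over 210 s, if anything falls off the work surface, if the arm or the gripper's body presses on something with over 40 N, if the wrist force passes 120 N, or if a joint passes its speed limit or range.

ROBOT

A 7-joint arm with a two-finger parallel gripper is mounted at the origin on the work surface. World frame = base frame: x ahead of the robot, y to its left, z up, the work surface at z = 0. Lengths are in m, angles in rad, forces in N, time in s.
With the tool pointing down it reaches from about 0.4 to 0.9 m from the base axis. Payload 5.5 kg.
Tool frame: the origin (TCP) lies midway between the tips of the shut fingers; the grasp point (between the pads) lies 19 mm behind it (manip.grip_depth is the distance from the TCP to the grasp point, in m); z points along the fingers, y is the line along which they close (so a half turn about z gives the same grasp; the last joint's range is limited). The gripper opens to 92 mm and grips with 3 to 60 N. Pads are 19 mm wide; open, the fingers measure 130 mm over their backs; the gripper's body (75 mm by 190 mm) begins 47 mm behind the grasp point.
Start: joints at [-0.992, 0.501, -0.427, 1.55, 0.221, 1.138, -0.21], TCP at [0.202, 0.618, 0.227] pointing down, gripper open.
Joint ranges: [-2.88, 2.88], [-0.31, 2.03], [-1.54, 1.56], [0.2, 2.42], [-1.41, 4.55], [0.19, 2.02], [-2.57, 2.57]. Speed limits (rad/s): [2.57, 2.57, 3.14, 3.14, 3.14, 3.14, 3.14].

INTERFACE

Orientations are given as a unit quaternion [x, y, z, w].
In Python, from bench import manip, effector, viewer gives the robot as it stands. Calls block until the motion is done:
- manip.move_pose(position, orientation): joint-space move of the TCP to a pose.
- manip.servo_line(position, ori=None, vel=0.15): straight line of the TCP; ori=None keeps the orientation; vel is the mean speed in m/s.
- manip.movej(angles): joint-space move.
- effector.open_jaws() and effector.close(f_grip=None): open the fingers fully, or close them until they stop; f_grip is the grip in N (None keeps the last).
- manip.sleep(seconds).
- manip.solve_ik(position, orientation): joint angles nearest the present ones, or None.
- viewer.get_image(name): name is "scene" or "side" or "wrist"; returns the picture (480x640x3 uint8, red, green, blue); there is no depth.
- viewer.get_calibration(name): a dict with "vfov" (degrees; the focal length in pixels is half the picture's height over the tangent of half this angle, whatever the lens; pixels are square), "cx", "cy" (the principal point, pixels), "eye" and "attitude" of the camera in the world. Camera axes: x right, y down, z forward; pixel columns grow to the right and rows downward; lengths in m; the calibration is good to about 2 mm. A picture is of the moment at which its call begins: read the wrist's pose just before it. get_calibration takes no time and is no camera call; for the wrist camera it gives the pose at the moment of the call.
A pose or a line that the arm cannot do raises manip.PlanningError and nothing moves.
- manip.hand_in(): hands the job in; it is judged then, once.
Readings, each from a call of its own:
- manip.current_clock(): time.
- manip.current_q(): joint angles.
- manip.current_joint_velocities(): joint speeds.
- manip.current_tau(): joint torques, N m.
- manip.current_tool_pos(): TCP position.
- manip.current_tcp_rot(): TCP orientation.
- manip.current_force(): force on the tool from outside, world axes, zero at the start.
- manip.current_wrist_torque(): the same for the moment, N m.
- manip.current_finger_gap(): finger opening in m.
- manip.current_gripper_force(): force on a finger pad.
Only numpy, scipy, OpenCV 4.12 (cv2) and the standard library are available. Lean on these libraries where they do the work, as an engineer would, in place of code of your own. Each camera call takes 0.05 s, during which the arm holds its last target. There are 200 camera calls.

## Working session

There is one attempt and no reset: what is moved stays moved. The work goes in short steps, each a Python script; the robot and the scene stay as the last script left them, time stands still between calls to the robot, and variables do not carry over. Pictures are saved under pics/ and viewed, at most 14 in all, crops included, and the job is handed in when it is done.

```bash
ls; mkdir -p pics; python3 - <<'E'
from bench import manip, effector, viewer
import cv2
for n in ("scene","side","wrist"):
    im=viewer.get_image(n); cv2.imwrite(f"pics/a_{n}.png",im[:,:,::-1])
    c=viewer.get_calibration(n); print(n,c)
print(manip.current_clock(),manip.current_tcp_rot(),manip.current_tool_pos(),manip.grip_depth)
E
```

```text
pics
scene {'vfov': 54.82810765047808, 'cx': 322.23361065913804, 'cy': 239.0433460754822, 'eye': array([ 0.87309443, -0.2110795 ,  0.74414298]), 'attitude': array([ 0.89301627,  0.35496947, -0.10435363, -0.25618144])}
side {'vfov': 52.83147373255448, 'cx': 320.53971286703654, 'cy': 244.7870422469672, 'eye': array([ 0.14943569, -0.41368433,  0.76806334]), 'attitude': array([ 0.87316911, -0.30757627,  0.13538271, -0.35304966])}
wrist {'vfov': 70.08930649676859, 'cx': 320.2485987710104, 'cy': 235.7404100107588, 'eye': array([0.12663149, 0.641628  , 0.38496153]), 'attitude': array([0.80045393, 0.58025326, 0.08730122, 0.12230356])}
0.15 [ 1.57209430e-01  9.87564993e-01 -7.45016793e-04 -1.57375353e-04] [0.2017121  0.61733733 0.22591071] 0.0188
```

View pics/a_scene.png

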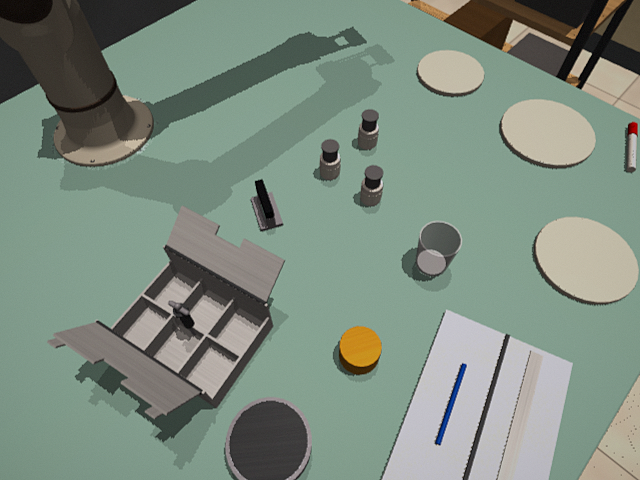

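View pics/a_side.png

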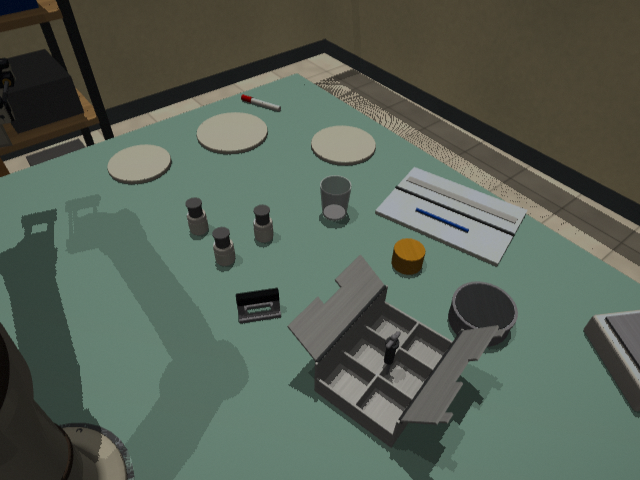

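Both views show three upright bottles: scene caps at about (370,116), (331,147), (373,173), side caps at (194,203), (262,211), (222,234). The bar stands upright at scene (267,205), side (259,303). The carrier's stud tip is at scene (175,305), side (393,338), and both flaps are open.

```bash
cat > h.py <<'E'
import numpy as np, cv2
from scipy.spatial.transform import Rotation as R
from bench import manip, effector, viewer
def ray(c,uv):
    f=240/np.tan(np.radians(c['vfov'])/2)
    d=R.from_quat(c['attitude']).apply([(uv[0]-c['cx'])/f,(uv[1]-c['cy'])/f,1.])
    return np.array(c['eye']),d/np.linalg.norm(d)
def onz(c,uv,z):
    e,d=ray(c,uv); return e+d*(z-e[2])/d[2]
def tri(*obs):
    A=np.zeros((3,3));b=np.zeros(3);P=[]
    for c,uv in obs:
        e,d=ray(c,uv);M=np.eye(3)-np.outer(d,d);A+=M;b+=M@e;P.append((e,d))
    x=np.linalg.solve(A,b)
    return x,max(np.linalg.norm(np.cross(x-e,d)) for e,d in P)
def proj(c,p):
    f=240/np.tan(np.radians(c['vfov'])/2)
    q=R.from_quat(c['attitude']).inv().apply(np.asarray(p)-c['eye'])
    return np.array([c['cx']+f*q[0]/q[2],c['cy']+f*q[1]/q[2]])
def down(yaw): # tool z down, tool y (closing line) at world angle yaw+90deg
    return (R.from_euler('z',yaw)*R.from_euler('x',np.pi)).as_quat()
def snap(n,name):
    c=viewer.get_calibration(n); im=viewer.get_image(n)[:,:,::-1].copy(); cv2.imwrite(f'pics/{name}.png',im)
    return c,im
E
python3 - <<'E'
from h import *
np.set_printoptions(precision=4,suppress=True)
s=viewer.get_calibration('scene');d=viewer.get_calibration('side')
for n,a,b in [('A',(370,116),(194,203)),('B',(373,173),(262,211)),('C',(331,147),(222,234)),('C-B?',(331,147),(262,211)),
  ('handle',(264,196),(258,297)),('stud',(172,303),(394,337)),('hnear',(282,262),(364,260)),('pl1',(187,209),(305,355)),
  ('tin',(360,345),(408,248)),('endcorner',(271,322),(316,376))]:
    print(n,*tri((s,a),(d,b)))
q=manip.current_tcp_rot();w=viewer.get_calibration('wrist')
r=R.from_quat(q);print(r.as_matrix(),'cam in tool',r.inv().apply(w['eye']-manip.current_tool_pos()),(r.inv()*R.from_quat(w['attitude'])).as_matrix())
E
```

```text
A [0.452  0.3701 0.079 ] 0.0010793013157937882
B [0.5533 0.259  0.0785] 0.0014449153579200768
C [0.4508 0.2543 0.076 ] 0.0021772818251341855
C-B? [0.5071 0.1888 0.1598] 0.0078619290872897
handle [0.4269 0.0941 0.0488] 0.003688279872693764
stud [ 0.5203 -0.1614  0.1246] 0.000947363644976372
hnear [ 0.592  -0.0099  0.1304] 0.0048054437170206325
pl1 [ 0.3976 -0.0621  0.1045] 0.026183634636025008
tin [0.746  0.0046 0.0458] 0.0006910668414408896
endcorner [ 0.5121  0.003  -0.2317] 0.01042133514240234
[[-0.9506  0.3105 -0.0005]
 [ 0.3105  0.9506 -0.0014]
 [ 0.0001 -0.0015 -1.    ]] cam in tool [ 0.0789 -0.0005 -0.159 ] [[-0.0009 -0.9548 -0.2972]
 [ 1.     -0.0007 -0.0009]
 [ 0.0007 -0.2972  0.9548]]
```

View pics/a_wrist.png

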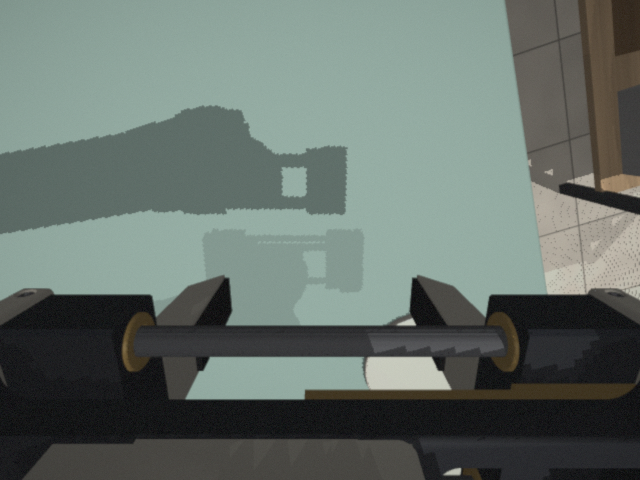

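The wrist view shows only bare table, shadows and the fingers, with no further bottles. Triangulated cap tops come out at about 79 mm, as they should. Next I take close wrist views of the bar and carrier from two places each.

```bash
cat >> h.py <<'E'
CT=np.array([0.0789,-0.0005,-0.159])
RC=np.array([[0,-.9548,-.2972],[1,0,0],[0,-.2972,.9548]])
def look(target,yaw,z,uv=(320,150),move=True):
    """TCP pose, tool down at height z, so that target shows at uv in the wrist camera"""
    r=R.from_quat(down(yaw)); c=viewer.get_calibration('wrist'); f=240/np.tan(np.radians(c['vfov'])/2)
    d=r.apply(RC@[(uv[0]-c['cx'])/f,(uv[1]-c['cy'])/f,1.]); o=r.apply(CT)
    p=np.array(target)+d*((z+o[2]-target[2])/d[2])-o
    p[2]=z
    if move: manip.move_pose(p,down(yaw))
    return p
E
python3 - <<'E'
from h import *
import json
np.set_printoptions(precision=4,suppress=True)
out={}
def go(name,t,yaws,z,uv):
    for y in yaws:
        p=look(t,y,z,uv,False)
        if manip.solve_ik(p,down(y)) is None: print(name,'no',y,p);continue
        try: manip.move_pose(p,down(y))
        except manip.PlanningError as e: print(name,y,e);continue
        c,_=snap('wrist',name); out[name]={k:np.array(v).tolist() for k,v in c.items()}
        print(name,y,p,manip.current_clock()); return y
y=go('bar1',(0.427,0.094,0.03),[np.pi,2.8,0,1.57],0.22,(260,150))
y=go('bar2',(0.427,0.094,0.03),[y,2.8,0],0.22,(390,190))
y=go('car1',(0.52,-0.161,0.1),[np.pi,2.6,0,1.57],0.36,(250,190))
y=go('car2',(0.52,-0.161,0.1),[y,2.6,0],0.36,(400,190))
json.dump(out,open('cal.json','w'))
a=[cv2.imread(f'pics/{n}.png') for n in ('bar1','bar2','car1','car2')]
cv2.imwrite('pics/m_bar.png',cv2.resize(np.hstack(a[:2])[:,:],(800,300),interpolation=cv2.INTER_AREA))
E
```

```text
bar1 3.141592653589793 [0.4862 0.1542 0.22  ] 2.1667
bar2 3.141592653589793 [0.4464 0.023  0.22  ] 2.825
car1 3.141592653589793 [ 0.5275 -0.074   0.36  ] 3.65
car2 3.141592653589793 [ 0.5275 -0.2587  0.36  ] 4.4667
```

View pics/car1.png

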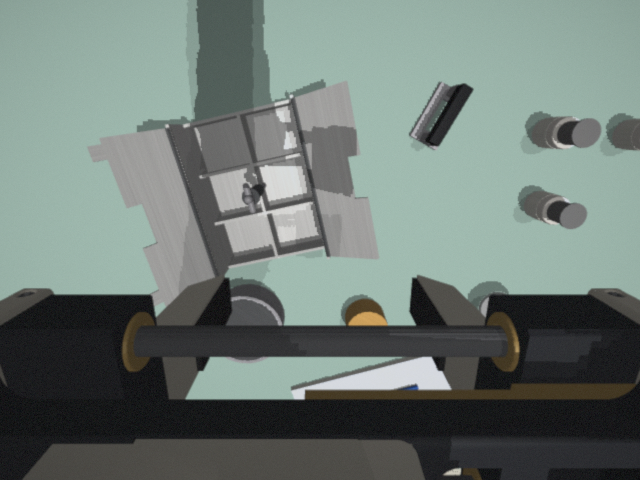

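View pics/m_bar.png

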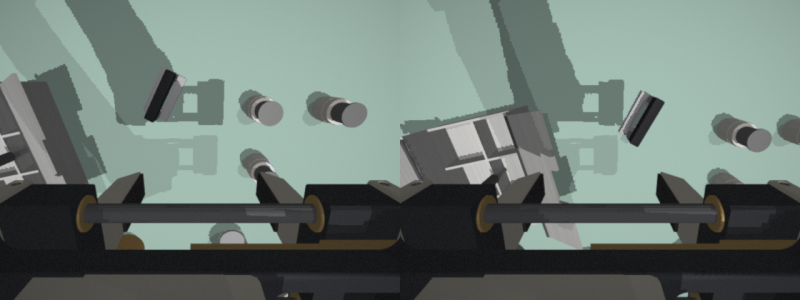

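View pics/car2.png

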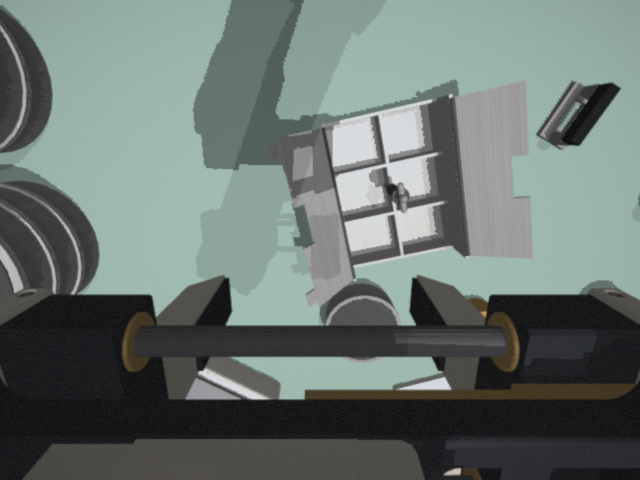

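Car1 shows the carrier with its plain hinge about (292,97)–(328,256) and stud near (250,192). Car2 shows the plain hinge (453,96)–(467,257) and stud near (398,197); the bar is at (440,115) and (578,112). I enlarge both to pick pixels.

```bash
python3 - <<'E'
import cv2,numpy as np
a=cv2.imread('pics/car1.png');b=cv2.imread('pics/car2.png')
def cr(im,x0,y0,w,h,s):
    o=cv2.resize(im[y0:y0+h,x0:x0+w],None,fx=s,fy=s,interpolation=cv2.INTER_NEAREST)
    for k in range(0,w,20): cv2.putText(o,str(x0+k),(k*s,8),0,.3,(0,0,255)); o[::4,k*s]=(0,0,255)
    for k in range(0,h,20): cv2.putText(o,str(y0+k),(0,k*s),0,.3,(0,0,255)); o[k*s,::4]=(0,0,255)
    return o
L=np.hstack([cr(a,150,85,200,200,2),cr(b,290,85,200,200,2)])
B1=cv2.imread('pics/bar1.png');B2=cv2.imread('pics/bar2.png')
S=np.hstack([cr(a,230,170,50,50,4),cr(b,375,170,50,50,4),cr(B1,220,100,100,50,2),cr(B2,350,135,100,50,2)][:2]+[np.vstack([cr(B1,220,100,100,100,2)]),cr(B2,345,140,100,100,2)])
cv2.imwrite('pics/crop1.png',np.vstack([L,S]))
E
```

```text
(no output)
```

View pics/crop1.png

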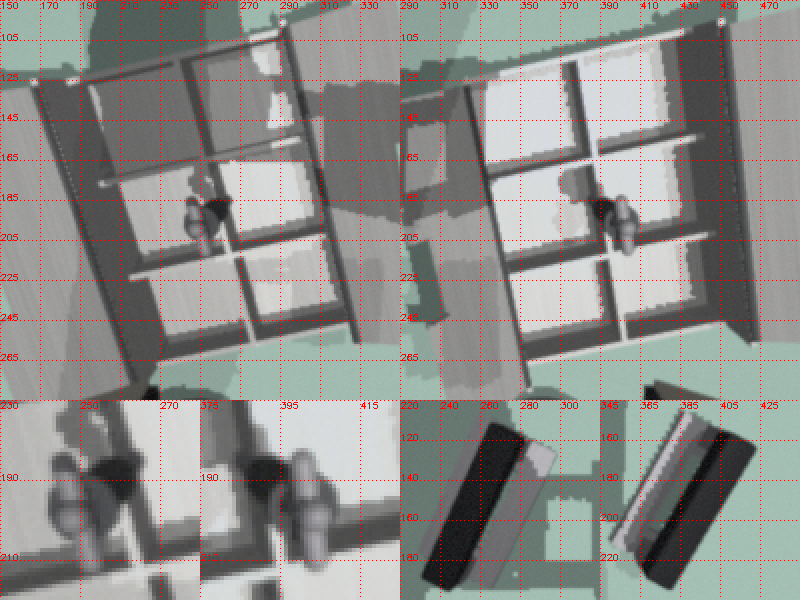

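The enlargements give the pin ends as (246,185)/(253,211) in car1 and (400,184.5)/(404.5,212) in car2, plus the hinge corners and handle edges.

```bash
python3 - <<'E'
from h import *
import json
np.set_printoptions(precision=4,suppress=True)
C=json.load(open('cal.json'));a,b=C['car1'],C['car2']
P={}
for n,u,v in [('pinN',(246,185),(400,184.5)),('pinF',(253,211),(404.5,212)),('plN',(291,97),(451,95.5)),('plF',(328,256),(467,256)),('tbN',(167,125),(324,128)),('tbF',(217,276),(355,278)),
  ('pe1',(349,81),(527,81)),('pe2',(380,258),(533,257)),('te1',(100,140),(281,137))]:
    x,r=tri((a,u),(b,v));P[n]=x;print(n,x,round(r,4))
pc=(P['pinN']+P['pinF'])/2;print('pin centre',pc, 'corners mean',np.mean([P[k] for k in('plN','plF','tbN','tbF')],0))
for k in('pin','pl','tb'):
    d=P[k+'F']-P[k+'N'];print(k,np.linalg.norm(d),np.degrees(np.arctan2(d[1],d[0])))
w=P['plN']+P['plF']-P['tbN']-P['tbF'];print('y dir',np.degrees(np.arctan2(w[1],w[0])),np.linalg.norm(w)/2)
L=[onz(C['bar1'],u,.055) for u in((265,111),(230.5,188.5))];Rr=[onz(C['bar2'],u,.055) for u in((423.5,164),(380,235))]
print('barL',L,'barR',Rr,'c',np.mean(L+Rr,0))
for d in(L[1]-L[0],Rr[1]-Rr[0]):print(np.linalg.norm(d),np.degrees(np.arctan2(d[1],d[0])))
print(tri((C['bar1'],(265,111)),(C['bar2'],(411,158))),tri((C['bar1'],(249,193)),(C['bar2'],(380,235))))
E
```

```text
pinN [ 0.5111 -0.1622  0.1076] 0.0001
pinF [ 0.5433 -0.1551  0.1105] 0.001
plN [ 0.411  -0.107   0.0931] 0.0004
plF [ 0.6083 -0.0627  0.0914] 0.0005
tbN [ 0.4445 -0.2535  0.0948] 0.002
tbF [ 0.6365 -0.2113  0.0963] 0.0018
pe1 [ 0.3997 -0.0435  0.1319] 0.0004
pe2 [ 0.5952 -0.0009  0.1312] 0.0001
te1 [ 0.4567 -0.298   0.1552] 0.0012
pin centre [ 0.5272 -0.1586  0.1091] corners mean [ 0.5251 -0.1586  0.0939]
pin 0.03310678636282577 12.45080333520094
pl 0.2021474512785651 12.671266404424376
tb 0.1966315952981043 12.391111209035543
y dir 101.8043925324082 0.1507444919570008
barL [array([0.3914, 0.105 , 0.055 ]), array([0.4608, 0.0689, 0.055 ])] barR [array([0.3985, 0.1183, 0.055 ]), array([0.4677, 0.0813, 0.055 ])] c [0.4296 0.0933 0.055 ]
0.07819482880155755 -27.48940355157175
0.07846923019220349 -28.14165437500961
(array([0.3922, 0.1054, 0.0589]), np.float64(0.0006024896971840341)) (array([0.4687, 0.0835, 0.0455]), np.float64(0.001983623207418848))
```

The carrier's centre is at (0.526, -0.159) with yaw 12.4°. The bar is at (0.430, 0.093) with yaw -28°. Now I handle the first bottle, checked from overhead.

```bash
cat >> h.py <<'E'
CC=np.array([0.5262,-0.1586]); CY=np.radians(12.4); QY=CY+np.pi/2
def W(x,y,z):
    c,s=np.cos(CY),np.sin(CY); return np.array([CC[0]+c*x-s*y,CC[1]+s*x+c*y,z])
def blob(c,im,p,z,rad=90):
    v=im.astype(int); m=((v.max(2)-v.min(2))<16).astype(np.uint8)
    uv=proj(c,p); k=np.zeros_like(m); cv2.circle(k,tuple(int(i) for i in uv),rad,1,-1); k[270:]=0
    n,lab,st,cen=cv2.connectedComponentsWithStats(m*k)
    if n<2: return None
    i=min([i for i in range(1,n) if st[i,4]>600],key=lambda i:np.hypot(*(cen[i]-uv)),default=None)
    return None if i is None else (onz(c,cen[i],z),st[i])
def line(p,vel=.15,ori=None): manip.servo_line(list(p),ori,vel)
def pick(p,name):
    look(p,QY,.22,(320,135)); c,im=snap('wrist',name); r=blob(c,im,(p[0],p[1],.07),.065)
    print(name,r); x=r[0]
    assert np.hypot(*(x[:2]-p[:2]))<.03
    manip.move_pose([x[0],x[1],.15],down(QY)); line([x[0],x[1],.053]); effector.close(f_grip=25)
    line([x[0],x[1],.12],.2); print('gap',manip.current_finger_gap(),manip.current_gripper_force(),manip.current_force()); line([x[0],x[1],.28],.4)
def place(cx,cy):
    t=W(cx,cy,0); manip.move_pose([t[0],t[1],.28],down(QY)); f0=manip.current_force()[2]
    print('gap',manip.current_finger_gap()); effector.close(f_grip=25)
    line([t[0],t[1],.068],.2)
    for z in np.arange(.066,.0575,-.0015):
        line([t[0],t[1],z],.03)
        if manip.current_force()[2]-f0>3: break
    print('placed z',z,manip.current_force()[2]-f0); effector.open_jaws(); line([t[0],t[1],.16],.2); line([t[0],t[1],.28],.4)
E
python3 - <<'E'
from h import *
np.set_printoptions(precision=4,suppress=True)
pick((.451,.254,.07),'pC'); place(76,44) if False else place(.074,.043)
print(manip.current_clock())
snap('scene','s1')
E
```

```text
pC (array([0.4499, 0.2522, 0.065 ]), array([ 291,  113,   49,   49, 1732], dtype=int32))
gap 0.032840856424715126 24.999891221523285 [-0.6378 -0.1901 -0.4518]
gap 0.03287984956747603
placed z 0.058499999999999996 3.53622560840588
16.2417
```

```bash
python3 - <<'E'
from h import *
np.set_printoptions(precision=4,suppress=True)
pick((.5533,.259,.07),'pB'); place(.074,-.043)
pick((.452,.370,.07),'pA'); place(-.074,.043)
print(manip.current_clock())
look((CC[0],CC[1],.1),np.pi,.36,(320,170)); snap('wrist','after')
E
```

```text
pB (array([0.5546, 0.2591, 0.065 ]), array([ 295,  109,   48,   49, 1733], dtype=int32))
gap 0.032728280967036345 24.999884068965912 [ 0.2507  0.1422 -0.1642]
gap 0.032830302048984315
placed z 0.058499999999999996 3.0452078036267833
pA (array([0.4511, 0.3681, 0.065 ]), array([ 290,  110,   51,   52, 1845], dtype=int32))
gap 0.03299780874075739 24.999979734420776 [-0.417  -0.1646 -1.6545]
gap 0.033126816361051484
placed z 0.058499999999999996 3.8022823016239853
39.575
```

View pics/after.png

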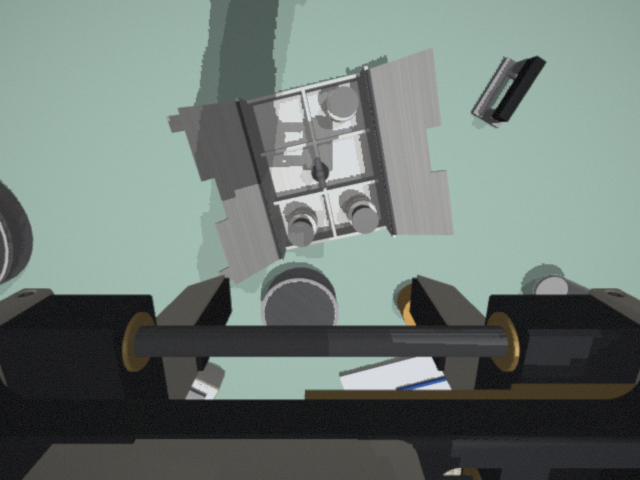

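All three bottles stand in cells, with caps at (341,103), (301,230) and (362,212). No other bottles are visible; the disc at (552,285) is the beaker's base. Now the flaps, pushed with shut fingers at carrier x = +45 mm.

```bash
cat >> h.py <<'E'
def flap(s,x=.045,hd=.010,r=.050):
    """s=+1 plain, -1 tabbed: push the flap up from outside, follow it over, press shut"""
    def to(yc,z,v=.1):
        line(W(x,s*(yc+hd),z),v); f=np.linalg.norm(manip.current_force()-f0); F.append(round(float(f),1)); assert f<25,F
    F=[]; effector.close(f_grip=20)
    p=W(x,s*.175,.26); manip.move_pose(p,down(QY)); f0=manip.current_force()
    to(.165,.112,.25); to(.080,.140,.1)
    for th in np.radians([75,60,45,30,20,12,6,2]):
        to(.076-r*np.cos(th)+.004*np.sin(th),.090+r*np.sin(th)+.004*np.cos(th),.08)
    for z in (.095,.0945,.094,.0935,.093,.0925):
        to(.076-r,z,.02)
        if F[-1]>10: break
    print('flap',s,'forces',F,'end z',z,manip.current_tool_pos()); line(W(x,s*(.076-r+hd),.2),.2)
E
python3 - <<'E'
from h import *
np.set_printoptions(precision=4,suppress=True)
flap(1); snap('scene','f1')
flap(-1)
print(manip.current_clock())
effector.open_jaws()
look((CC[0],CC[1],.1),np.pi,.36,(320,170)); c,a=snap('wrist','f2')
cv2.imwrite('pics/f2c.png',a[:300])
E
```

```text
flap 1 forces [0.9, 1.6, 1.2, 0.5, 1.3, 0.9, 0.5, 0.8, 1.7, 0.4, 0.7, 1.1, 3.5, 7.6, 11.3] end z 0.093 [ 0.5625 -0.1138  0.0942]
flap -1 forces [0.7, 0.9, 1.1, 1.3, 1.8, 1.4, 1.3, 1.5, 1.2, 1.3, 0.4, 1.9, 3.7, 7.8, 11.4] end z 0.093 [ 0.578  -0.1841  0.0942]
56.8833
```

View pics/f2c.png

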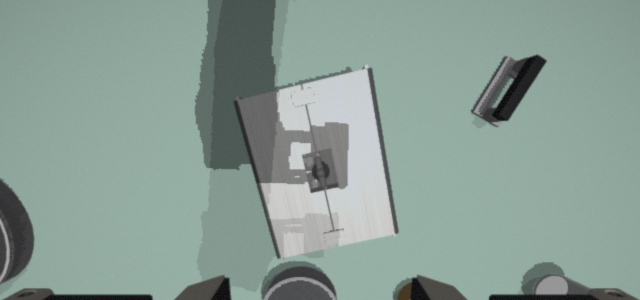

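Both flaps are shut with the tabs over the plain flap, the stud is at (320,170), and the bar is still at (508,90). Next I take overhead close views of the bar and the stud.

```bash
python3 - <<'E'
from h import *
np.set_printoptions(precision=4,suppress=True)
by=np.radians(152.2)
p=np.array([.4296,.0933,.055])
for pos,y in [((*p[:2],.15),by),((*CC,.2),CY+np.pi),((*CC,.12),CY+np.pi),((*CC,.12),QY),((*CC,.12),CY+1.5*np.pi)]:
    q=manip.solve_ik(list(pos),down(y)); print(np.round(y,2),None if q is None else np.round(q,2))
look((*CC,.11),CY+np.pi,.27,(320,129)); c,a=snap('wrist','st'); 
look(p,by,.2,(320,129)); d,b=snap('wrist','br')
m=(b.max(2)<45).astype(np.uint8); uv=proj(d,p); k=np.zeros_like(m);cv2.circle(k,tuple(int(i) for i in uv),100,1,-1); m*=k
ct=max(cv2.findContours(m,0,1)[0],key=cv2.contourArea); r=cv2.minAreaRect(ct); print('rect',r,'expected uv',uv)
bx=cv2.boxPoints(r); w=np.array([onz(d,u,.055) for u in bx]); print(w,w.mean(0))
for i in (0,1): e=w[i+1]-w[i]; print(np.linalg.norm(e),np.degrees(np.arctan2(e[1],e[0])))
cv2.polylines(b,[bx.astype(int)],True,(0,0,255))
def cr(im,x0,y0,w,h,s): return cv2.resize(im[y0:y0+h,x0:x0+w],None,fx=s,fy=s,interpolation=cv2.INTER_NEAREST)
print('stud proj',proj(c,(*CC,.108)))
cv2.imwrite('pics/sb.png',np.hstack([cr(a,270,79,100,100,4),cr(b,220,29,200,200,2)]))
E
```

```text
2.66 [ 0.05  0.22 -0.36  2.13  0.11  0.81  0.71]
3.36 [ 0.43  0.33 -0.22  1.84  0.09  0.98  1.96]
3.36 [ 0.41  0.43 -0.21  1.9   0.12  0.82  1.93]
1.79 [ 0.26  0.42 -0.02  1.91  0.01  0.81  0.45]
4.93 [-0.66  0.92  1.35  1.93 -1.    1.19 -1.83]
rect ((314.3228759765625, 124.50292205810547), (96.94654083251953, 15.694477081298828), 83.86274719238281) expected uv [319.7586 125.9018]
[[0.3891 0.0978 0.055 ]
 [0.3939 0.1096 0.055 ]
 [0.4669 0.0811 0.055 ]
 [0.4618 0.0682 0.055 ]] [0.4279 0.0892 0.055 ]
0.012812099816798267 67.72344239837295
0.07838073878536865 -21.343159119573897
stud proj [320.6794 130.8781]
```

View pics/sb.png

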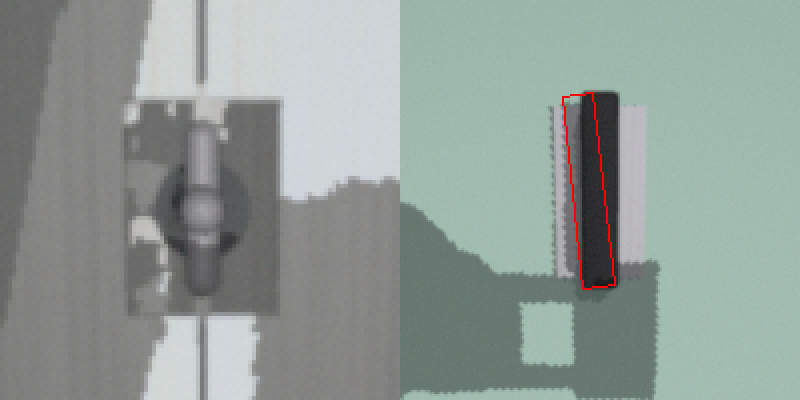

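The stud and pin sit at (320.5,131), within half a pixel of the prediction. The bar handle is centred at (320,124) and lies exactly along the tool, so only my mask rectangle was off. I pick the bar there.

```bash
python3 - <<'E'
from h import *
np.set_printoptions(precision=4,suppress=True)
by=np.radians(152.2); p=np.array([.4282,.0940])
manip.move_pose([*p,.14],down(by)); f0=manip.current_force(); line([*p,.026],.12); effector.close(f_grip=55); print('gap',manip.current_finger_gap())
line([*p,.05],.1); line([*p,.22],.25)
manip.move_pose([*CC,.22],down(CY+np.pi)); line([*CC,.165],.15); manip.sleep(.3)
print(manip.current_finger_gap(),manip.current_gripper_force(),manip.current_force()-f0,manip.current_tool_pos(),manip.current_clock())
c,a=snap('wrist','hold'); d,s=snap('scene','hold_s'); e,t=snap('side','hold_d')
u=proj(d,(*CC,.13)).astype(int);v=proj(e,(*CC,.13)).astype(int);print(u,v)
cr=lambda im,u:cv2.resize(im[max(u[1]-70,0):u[1]+70,max(u[0]-70,0):u[0]+70],(400,400),interpolation=cv2.INTER_NEAREST)
cv2.imwrite('pics/hold_c.png',np.hstack([cr(s,u),cr(t,v)]))
E
```

```text
gap 0.015567624797484093
0.01566740928122859 54.99932885169983 [-1.1091 -0.3297 -1.5697] [ 0.5268 -0.1588  0.166 ] 67.025
[174 303] [395 331]
```

View pics/hold_c.png

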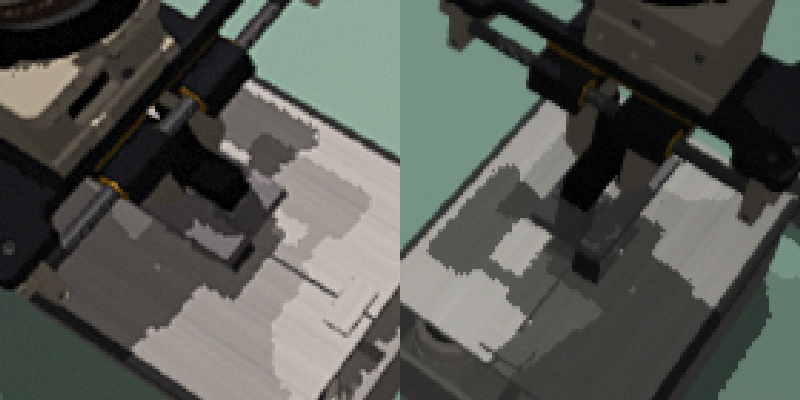

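The bar is held level and aligned with the carrier's x over the stud (gap 15.6 mm, firm). I lower it with force checks.

```bash
python3 - <<'E'
from h import *
np.set_printoptions(precision=4,suppress=True)
f0=manip.current_force(); L=[]
for z in [.15,.144,.140,.136,.132,.130,.128,.126,.124,.123,.122,.1215,.121,.1205,.120,.1195,.119]:
    line([*CC,z],.03); f=manip.current_force()-f0; L.append((round(z,4),round(float(manip.current_tool_pos()[2]),4),*np.round(f,1).tolist()))
    if f[2]>12 or np.hypot(*f[:2])>8 or (z>.13 and f[2]>5): break
for l in L: print(*l)
print(manip.current_finger_gap(),manip.current_wrist_torque(),manip.current_clock())
E
```

```text
0.15 0.1499 1.0 -0.4 0.1
0.144 0.1437 1.0 -0.4 0.5
0.14 0.1397 0.2 -1.1 -0.8
0.136 0.1357 0.3 -1.2 0.0
0.132 0.1317 -0.6 -1.2 1.0
0.13 0.1299 -0.2 -0.2 0.2
0.128 0.1279 -0.9 -1.0 -0.1
0.126 0.1263 0.3 -0.3 2.8
0.124 0.1242 0.9 -1.5 4.3
0.123 0.1232 0.7 -1.0 5.0
0.122 0.1222 0.3 0.2 4.6
0.1215 0.1217 1.7 -2.0 4.8
0.121 0.1211 0.9 -1.1 4.4
0.1205 0.1206 2.2 -0.8 5.5
0.12 0.1201 1.9 -0.8 7.1
0.1195 0.1199 1.8 -0.8 8.9
0.119 0.1199 0.4 -0.7 12.0
0.015719096175735747 [ 0.0159 -0.0292  0.0278] 72.025
```

The force profile matches: washer contact at 0.127 and the flaps reached at 0.120. I raise slightly and turn a quarter.

```bash
python3 - <<'E'
from h import *
np.set_printoptions(precision=4,suppress=True)
line([*CC,.1204],.02)
for k in range(1,10):
    manip.move_pose([*CC,.1204],down(CY+np.pi-np.radians(10*k)))
    f=manip.current_force(); print(10*k,np.round(manip.current_tool_pos(),4),np.round(f,1),np.round(manip.current_wrist_torque(),2))
    if np.hypot(*f[:2])>20 or abs(manip.current_wrist_torque()[2])>1.5: print('STOP');break
print(manip.current_finger_gap(),manip.current_clock())
d,s=snap('scene','t_s'); e,t=snap('side','t_d')
E
```

```text
10 [ 0.5256 -0.1584  0.1201] [ 2.1 -0.6  4.3] [-0.1  -0.16 -0.03]
20 [ 0.5255 -0.1584  0.1201] [-0.6 -1.1  3.8] [-0.05  0.1  -0.08]
30 [ 0.5256 -0.1584  0.1201] [-1.  -0.5  4.5] [ 0.03  0.24 -0.01]
40 [ 0.5259 -0.1585  0.1202] [-0.7 -0.1  5.2] [-0.01  0.21  0.01]
50 [ 0.5261 -0.1586  0.1203] [-0.1  0.4  4.5] [-0.04  0.23  0.01]
60 [ 0.5263 -0.1586  0.1204] [-0.9 -0.7  4.3] [-0.09  0.12 -0.06]
70 [ 0.5263 -0.1587  0.1204] [ 0.8 -0.9  4.4] [-0.13  0.04  0.02]
80 [ 0.5263 -0.1587  0.1204] [-0.5 -0.8  4.5] [-0.17  0.05 -0.  ]
90 [ 0.5263 -0.1586  0.1204] [ 0.4 -0.5  4.4] [-0.23  0.03 -0.02]
0.015587777281846247 74.75
```

```bash
python3 - <<'E'
from h import *
np.set_printoptions(precision=4,suppress=True)
line([*CC,.1212],.02); effector.open_jaws(); print(manip.current_finger_gap(),manip.current_force())
line([*CC,.2],.1); look((*CC,.11),CY+np.pi,.30,(320,140)); c,a=snap('wrist','fin')
d,s=snap('scene','fin_s')
u=proj(d,(*CC,.1)).astype(int)
cv2.imwrite('pics/fin_c.png',np.hstack([a[:300,160:480],cv2.resize(s[u[1]-100:u[1]+100,u[0]-150:u[0]+150],(450,300))]))
print(manip.current_clock())
E
```

```text
0.09172417777661837 [-0.1257 -0.6862  0.1993]
78.7
```

View pics/fin_c.png

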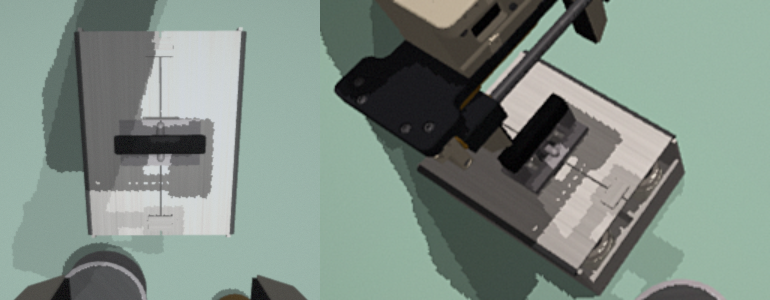

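View pics/fin_s.png

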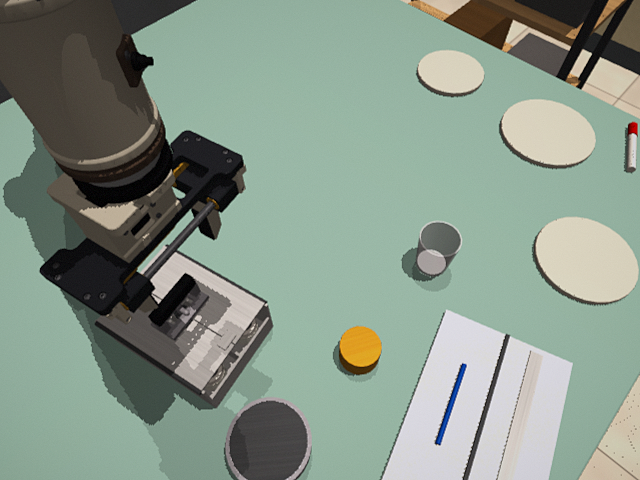

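The bar (handle at 160,143 in the close view) lies level across both shut flaps under the pin. The bystanders are in place, no bottle is left outside, and the robot is clear.

```bash
python3 - <<'E'
from h import *
manip.sleep(.3); print(manip.hand_in(), manip.current_clock())
E
```

```text
the job is handed in; nothing more can be done
the job is handed in; nothing more can be done
```

The job is handed in: all three bottles stand upright in separate cells of the carrier, both flaps are shut with the tabbed one on top, and the locking bar is turned a quarter across them under the pin and released, about 79 s into the run.

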